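# Pin the sensor block and show it to the inspection camera

## Task

Stand the longest of the three steel pins from the rack in the bore on top of the block that waits in the black nest, all the way down, and let go of it. Then lift that block, pin and all, and hold it upright in the air in front of the inspection camera: its round collar at the height of the lens, centred on it and squarely facing it, with 90 mm between collar and lens; finish while still holding it there. Do not shift the camera, and leave the other parts on the bench where they are.

Things in the scene. Friction and masses are not known exactly. Their poses are not given: they have to be found in the camera images.
- pin_center (a point): Centre of the long steel pin: plain upright cylinder, 12 mm diameter, 50 mm long (foot 25 mm below this point, top 25 mm above), z along the pin, about 45 g. It stands in one of the rack's three holes, 36 mm of it showing.
- pin_foot (a point): Centre of the long pin's lower end.
- rack: Grey plastic rack fixed to the bench, 150 (x) x 46 (y) x 22 mm (z) high, origin at the centre of its underside. Three holes, 14 mm deep and 14 mm wide, in a row along its x axis at x = -46, 0 and +46 mm; a pin stands in each.
- block_center (a point): Centre of the aluminium block in the nest: 44 mm along its x, 36 mm along its y, 50 mm high (z up), about 0.2 kg, loose. In the middle of its top is a plain round bore 15 mm wide, its edge chamfered by 2 mm, and 22 mm deep; the bore's mouth is 25 mm above this point. A round collar, 20 mm diameter and 6 mm long, stands out of its -x side. The y sides are plain and good to grip. The seated pin stands 28 mm out of the block's top.
- block_collar (a point): Centre of the collar's outer face on the block: 28 mm to -x of block_center and 5 mm above it. The collar faces along the block's -x axis.
- bore_floor (a point): Centre of the bottom of the block's bore, 28 mm above the block's underside, 3 mm above block_center.
- nest: Black plastic nest fixed to the bench, plate 90 x 80 mm, 8 mm thick, origin at the centre of its underside. The block stands on the plate between rails 6 mm high (their tops 14 mm above the bench), with 1.5 mm play on each side.
- lens (a point): Centre of the front glass of the inspection camera's lens, 42 mm diameter. The camera looks level along this frame's -x axis, z is up. Its body reaches 58 mm behind and below stands a post on a base plate 130 mm square, whose centre is 115 mm behind the lens (+x).
- focus (a point): Point in the air on the lens axis, 90 mm in front of the lens (its -x side): where the centre of the collar's face belongs. Same axes as lens.
- blank: plain aluminium block, 44 x 36 x 50 mm like the one in the nest but without bore or collar, standing loose on the bench. Bystander: leave it. Origin at its underside's centre.
- stub1: short steel pin, 12 mm diameter, 30 mm long, standing in the rack. Bystander: leave it. Origin at its underside's centre.
- stub2: the other short steel pin, same as stub1. Bystander: leave it. Origin at its underside's centre.
- spool: white reel of copper wire, 64 mm diameter, 32 mm high, on the bench. Bystander: leave it. Origin at its underside's centre.
- driver: screwdriver, 170 mm long, lying on the bench. Bystander: leave it. Origin on its length.
- jar: clear jar with white cap, 56 mm diameter, 60 mm high. Bystander: leave it. Origin at its underside's centre.
- bush: loose steel disc-shaped bush, 32 mm diameter, 18 mm high. Bystander: leave it. Origin at its underside's centre.
- block: The same block; this origin is at the centre of its underside.
- pin: The same long pin; this origin is at the centre of its foot.
- camera: The inspection camera's stand, fixed to the bench: origin at the centre of the underside of its base plate, under the post (300 mm tall). The camera is clamped on the post at a height that differs from day to day.
There are look-alikes about, which are no part of the job. What is shaped like the block but blue or pink is not meant. Of the things shaped like the nest, the black one is meant.

How it is judged:
By the outcome, as a careful person would: the job done as asked, in the order asked, and still so for the second after the job is handed in, while the arm keeps its last pose, push and grip.
It also fails if it takes over 54 s, if anything falls off the work surface, if the arm or the gripper's body presses on something with over 40 N, if the wrist force passes 120 N, or if a joint passes its speed limit or range.

## Robot

A 6-joint arm with a two-finger parallel gripper is mounted at the origin on the work surface. World frame = base frame: x ahead of the robot, y to its left, z up, the work surface at z = 0. Lengths are in m, angles in degrees, forces in N, time in s.
With the tool pointing down it reaches from about 0.275 to 0.975 m from the base axis. Payload 8.4 kg.
Tool frame: the origin (TCP) lies at the very end of the fingers, on their centre line; the grasp point (between the pads) lies grasp_offset behind it (grasp_offset is the distance from the TCP to the grasp point, in m); y points along the fingers, x is the direction in which the jaws open and shut, and the axes are right-handed (so a half turn about y gives the same grasp; the last joint's range is limited). The gripper opens to 92 mm and grips with 3 to 60 N. Pads are 20 mm wide; open, the fingers measure 128 mm over their backs; the gripper's body (75 mm by 189 mm) begins 69 mm behind the grasp point.
Start: joints at [-63.22, 20.225, 93.587, -0, 66.188, -0.138], TCP at [0.283, -0.557, 0.215] pointing down, gripper open.
Joint ranges: [-150.9, 150.9], [-52.94, 120.26], [3.33, 152.33], [-74.26, 254.26], [0, 154.13], [-172.89, 172.89]. Speed limits (degrees/s): [127.2, 127.2, 159.86, 180, 180, 180].

## Interface

Orientations are given as a 3x3 rotation matrix whose columns are the frame's x, y, z axes.
In Python, from station import * gives the robot as it stands.
- The arm moves only by the shell command python3 -m creep 'ROWS' [FORCE]. ROWS is JSON, one flat list of numbers, 7 for each row, row after row: the closure, from 0 (fully open) to 1 (shut), then the shift along the world's x, y, z in units of 50 mm (1.0 is 50 mm), then the turn, a rotation vector about the world's x, y, z in units of 8 degrees (1.0 is 8 degrees). A call has exactly 10 rows; each row is the pose to reach, as a shift and turn from the pose commanded when the call began; what a row does not reach only later rows make up. A row lasts 1/10 s, in which the tool goes at most 50 mm and 8.59 degrees, less where a joint would pass 70% of its speed; a pose out of reach is approached as far as the arm can. A call with a gripper value outside its range is refused whole. The fingers move at their own pace and stop on an object; FORCE is the grip in N (left out, the last holds). Time passes only in rows, so rows that repeat a pose let the fingers close, or fill a call up. It gives the time, the measured TCP pose, the force and the opening at its end, in the units of the state.
- state(): the state, without advancing time (a new reading comes with each control period).
- capture(name): name is "side" or "top"; returns a dict with "img" (480x640x3 uint8, red, green, blue), "intrinsics" (3x3 intrinsics, pixels), "camera_from_world" (4x4, takes a point from world to camera coordinates). Camera axes: x right, y down, z forward; pixel columns grow to the right and rows downward; lengths in m; the calibration is good to about 2 mm. A picture is of the moment at which its call begins. There is no depth.
- job_done(): hands the job in, once; it reports no verdict.
The state is a dict: "time": time; "joints": joint angles; "joint_velocities": joint speeds; "tau": joint torques, N m; "tool_pos": TCP position; "tcp_rot": TCP orientation; "ft_force": force on the tool from outside, world axes, zero at the start; "moment": the same for the moment, N m; "grip_width": finger opening in m.
Only numpy, scipy, OpenCV 4.12 (cv2) and the standard library are available. Lean on these libraries where they do the work, as an engineer would, in place of code of your own. Each camera call takes 0.05 s, during which the arm holds its last target.

## Working session

There is one attempt and no reset: what is moved stays moved. The work goes in short steps, Python scripts to look and compute and a shell command to move; the robot and the scene stay as the last step left them, time stands still between calls to the robot, and variables do not carry over. Pictures are saved under pics/ and viewed, and the job is handed in when it is done.

```bash
mkdir -p pics; ls; python3 - <<'E'
from station import *
import cv2,json,pickle
s=state();print({k:(v if not hasattr(v,'tolist') else v.tolist()) for k,v in s.items()})
try: print(grasp_offset)
except Exception as e: print(e)
for n in("side","top"):
    c=capture(n);pickle.dump(c,open(f'pics/{n}0.pkl','wb'))
    cv2.imwrite(f'pics/{n}0.png',c["img"][:,:,::-1]);print(c["intrinsics"],c["camera_from_world"])
E
```

```text
pics
{'time': 0.0, 'joints': [-63.22079712187691, 20.26155440403311, 93.62787531703192, 0.0009276396002219713, 66.18845895595277, -0.13617085095955733], 'joint_velocities': [-0.08587143216552263, -0.04800567376065505, 0.002395054515865045, 0.010809853330497422, 0.008963773278453806, 0.05413353561626192], 'tau': [0.0011974468725384213, -59.38274145126343, -33.42130422592163, 0.06997899385169148, 0.023553427308797836, -0.0001548089903735672], 'tool_pos': [0.28271894906121875, -0.5568524975339831, 0.21388282785625126], 'tcp_rot': [[0.452667737321793, -0.0005992648971716634, 0.8916790680898322], [-0.8916782332708431, 0.0012202892148656902, 0.45266813363127323], [-0.001359374472464868, -0.9999990758874807, 1.803409300017493e-05]], 'ft_force': [0.21622676836027105, -0.6382606317562995, -0.13120709237969125], 'moment': [0.013597943902456193, 0.029274304011112758, -0.05624366833504519], 'grip_width': 0.09167886591777395}
0.0187
[[434.21651363   0.         323.84070892]
 [  0.         434.21651363 241.5819146 ]
 [  0.           0.           1.        ]] [[-0.99671137 -0.07854999  0.0199085   0.52636245]
 [-0.06425929  0.61648618 -0.78473915  0.0578165 ]
 [ 0.04936794 -0.78343774 -0.61950635  1.14255829]
 [ 0.          0.          0.          1.        ]]
[[512.50835398   0.         321.96188312]
 [  0.         512.50835398 241.6711862 ]
 [  0.           0.           1.        ]] [[-0.00610238 -0.99996669  0.0054209   0.1188192 ]
 [-0.99213892  0.00537684 -0.12502578  0.55350617]
 [ 0.12499247 -0.00614125 -0.99213868  1.03651579]
 [ 0.          0.          0.          1.        ]]
```

View pics/side0.png

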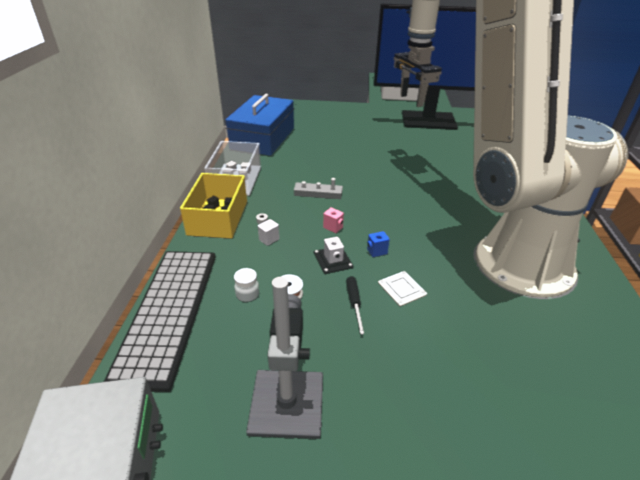

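View pics/top0.png

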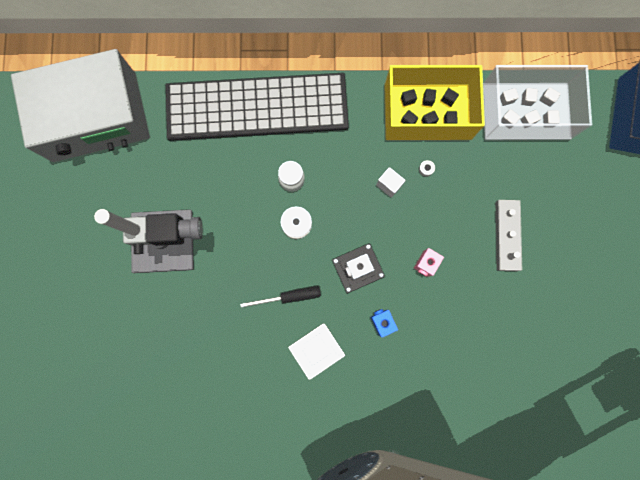

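```bash
python3 - <<'E'
import cv2,numpy as np
t=cv2.imread('pics/top0.png');s=cv2.imread('pics/side0.png')
def cr(im,x,y,w,h,W,H):return cv2.resize(im[y:y+h,x:x+w],(W,H),interpolation=cv2.INTER_CUBIC)
a=np.vstack([np.hstack([cr(t,325,235,70,60,400,300*400*60//(70*300)//1 if 0 else 300),cr(t,480,195,60,85,400,300)[:, :]]),
np.hstack([cr(s,300,220,80,60,400,300),cr(s,285,170,64,48,400,300)])])
cv2.imwrite('pics/crop0.png',a)
b=np.hstack([cr(t,90,200,120,90,400,300),cr(s,240,270,80,60,400,300)])
cv2.imwrite('pics/crop1.png',b)
E
```

```text
(no output)
```

View pics/crop0.png

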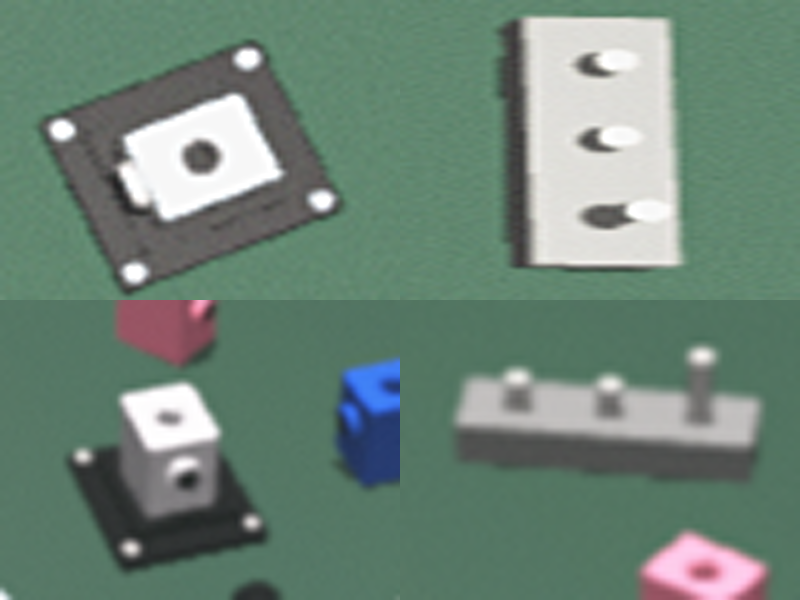

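View pics/crop1.png

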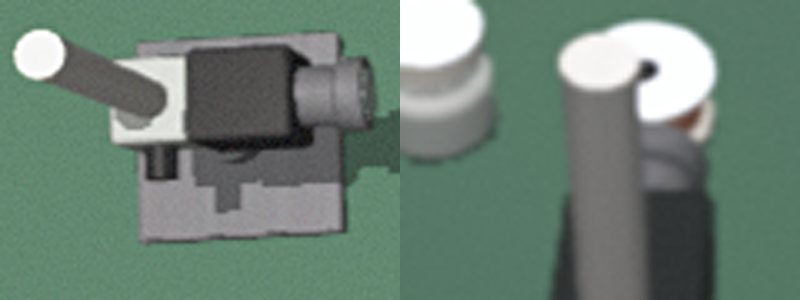

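```bash
cat > h.py <<'E'
import cv2,numpy as np,pickle
from scipy.optimize import least_squares
def ray(c,u,v):
    K=c["intrinsics"];T=np.array(c["camera_from_world"]);d=T[:3,:3].T@np.linalg.inv(K)@[u,v,1];return -T[:3,:3].T@T[:3,3],d
def onz(c,u,v,z):
    o,d=ray(c,u,v);return o+d*(z-o[2])/d[2]
def proj(c,p):
    T=np.array(c["camera_from_world"]);q=c["intrinsics"]@(T[:3,:3]@np.array(p)+T[:3,3]);return q[:2]/q[2]
def tri(a,b):
    A=[];B=[]
    for c,u,v in(a,b):
        o,d=ray(c,u,v);d=d/np.linalg.norm(d);M=np.eye(3)-np.outer(d,d);A.append(M);B.append(M@o)
    x=np.linalg.lstsq(np.vstack(A),np.hstack(B),rcond=None)[0];return x
E
python3 - <<'E'
from h import *
np.set_printoptions(precision=4,suppress=True)
T=pickle.load(open('pics/top0.pkl','rb'));S=pickle.load(open('pics/side0.pkl','rb'))
def blobs(img,x,y,w,h,lo,hi,mn=8):
    g=cv2.cvtColor(img,cv2.COLOR_RGB2GRAY)[y:y+h,x:x+w];sat=(img.max(2).astype(int)-img.min(2))[y:y+h,x:x+w]
    m=((g>=lo)&(g<=hi)&(sat<30)).astype(np.uint8)
    n,l,st,ce=cv2.connectedComponentsWithStats(m)
    for i in range(1,n):
        if st[i,4]>=mn:
            cs=cv2.findContours((l==i).astype(np.uint8),cv2.RETR_EXTERNAL,cv2.CHAIN_APPROX_NONE)[0]
            r=cv2.minAreaRect(cs[0]);print(st[i,4],ce[i]+[x,y],np.array(r[0])+[x,y],np.round(r[1],1),round(r[2],1))
t=T["img"];s=S["img"]
print('nest white');blobs(t,325,235,70,60,200,255)
print('nest dark');blobs(t,325,235,70,60,0,110,30)
print('pins top');blobs(t,490,195,45,85,232,255,4)
print('rack top');blobs(t,490,190,45,90,170,255,20)
print('base');blobs(t,125,205,75,70,80,150,20)
print('side pins');blobs(s,285,170,64,40,200,255,3)
print('side nest');blobs(s,300,220,80,60,215,255,3)
E
```

```text
nest white
11 [367.8182 246.1818] [368. 246.] [2.8 2.8] 45.0
394 [359.0635 266.2081] [358.3866 266.4948] [18.3 25.3] 66.0
12 [335.5 260.5] [335.5 260.5] [2.8 2.8] 45.0
10 [380.7 274.6] [380.8 274.6] [2.7 2.7] 63.4
10 [348.2 289. ] [348.5 289. ] [2. 3.] 90.0
nest dark
1043 [357.2646 268.6846] [357.732  267.8969] [38.2 43.1] 66.0
pins top
32 [512.375 211.5  ] [512.5 211.5] [5. 5.] 90.0
27 [512.5926 233.0741] [512.5 233. ] [4. 5.] 90.0
34 [517.0294 254.0882] [517. 254.] [5.7 5.7] 45.0
9 [510. 269.] [510. 269.] [8. 0.] 180.0
rack top
1445 [509.8415 234.3107] [510.  234.5] [69. 22.] 90.0
base
602 [177.8056 221.8771] [162. 223.] [28. 74.] 90.0
253 [166.2134 230.5375] [161.5446 228.4455] [22.9 26.1] 84.3
216 [130.9259 229.1991] [132.  228.5] [14. 19.] 0.0
54 [138.1481 242.7963] [139.0385 243.1923] [14.3 24.2] 60.3
1208 [161.476  256.5306] [161.4938 255.3892] [32.1 62.7] 86.8
28 [196.3571 243.9643] [196.5 244.5] [9. 5.] 90.0
side pins
5 [332.8 178.4] [333.  178.5] [1. 2.] 90.0
3 [303. 182.] [303. 182.] [2. 0.] 180.0
3 [318. 183.] [318. 183.] [2. 0.] 180.0
side nest
148 [333.5541 242.8851] [333.4808 242.9038] [11.4 15.9] 78.7
6 [336.1667 252.3333] [336.5 252.5] [1. 3.] 90.0
```

```bash
python3 - <<'E'
from h import *
np.set_printoptions(precision=4,suppress=True)
T=pickle.load(open('pics/top0.pkl','rb'));S=pickle.load(open('pics/side0.pkl','rb'))
def wc(c,u,v,r,sign=1,q=50,thr=0.3):
    g=cv2.cvtColor(c["img"],cv2.COLOR_RGB2GRAY).astype(float)*sign
    u0,v0=int(round(u)),int(round(v));p=g[v0-r:v0+r+1,u0-r:u0+r+1]
    b=np.percentile(p,q);w=np.clip((p-b)/(p.max()-b)-thr,0,None)
    Y,X=np.mgrid[-r:r+1,-r:r+1];return np.array([u0+(w*X).sum()/w.sum(),v0+(w*Y).sum()/w.sum()])
d=[wc(T,*p,4) for p in((368,246),(335.5,260.5),(380.7,274.6),(348.4,289))]
P=[onz(T,*p,0.008) for p in d];print('dots',np.array(d),np.array(P))
c=np.mean(P,axis=0);print('nest c',c)
e1=(P[1]-P[0]+P[3]-P[2])/2;e2=(P[2]-P[0]+P[3]-P[1])/2
for e in(e1,e2):print(np.linalg.norm(e),np.degrees(np.arctan2(e[1],e[0])))
b=wc(T,360,266,5,-1,40,.3);print('bore',b,onz(T,*b,.058))
for n,p,q,z in(('stubA',(512.4,211.5),(303,182),.038),('stubB',(512.5,233),(318,183),.038),('pin',(517,254),(332.8,178.5),.058)):
    a=wc(T,*p,4,1,60,.5);print(n,a,onz(T,*a,z), 'side',proj(S,onz(T,*a,z)))
print('side of bore',proj(S,onz(T,*b,.058)))
# block top face by line fits
g=cv2.cvtColor(T["img"],cv2.COLOR_RGB2GRAY)
m=((g>205)).astype(np.uint8);n,l,st,ce=cv2.connectedComponentsWithStats(m);i=l[258,360];mm=(l==i).astype(np.uint8)
mm=cv2.morphologyEx(cv2.morphologyEx(mm,cv2.MORPH_CLOSE,np.ones((7,7))),cv2.MORPH_OPEN,cv2.getStructuringElement(2,(11,11)))
r=cv2.minAreaRect(cv2.findContours(mm,0,1)[0][0]);print('blk',r,onz(T,*r[0],.058))
im=cv2.resize(g[245:290,340:385],(675,675),interpolation=cv2.INTER_NEAREST);cv2.imwrite('pics/n1.png',im)
im=cv2.resize(T["img"][205:275,95:215,::-1],(780,455),interpolation=cv2.INTER_NEAREST);cv2.imwrite('pics/n2.png',im)
im=cv2.resize(S["img"][260:440,240:330,::-1],(300,600),interpolation=cv2.INTER_NEAREST);cv2.imwrite('pics/n3.png',im)
E
```

```text
dots [[367.813  246.2261]
 [335.4008 260.5163]
 [380.8012 274.5889]
 [348.1038 289.0594]] [[ 0.5472  0.0174  0.008 ]
 [ 0.5169  0.0871  0.008 ]
 [ 0.4863 -0.0092  0.008 ]
 [ 0.4561  0.0607  0.008 ]]
nest c [0.5016 0.039  0.008 ]
0.07606459412411187 113.44375115578949
0.06631880970282653 -156.49238993744098
bore [359.8021 265.9184] [0.5011 0.0392 0.058 ]
stubA [511.7383 211.6449] [ 0.6152 -0.2837  0.038 ] side [303.6556 182.5627]
stubB [512.2227 233.2701] [ 0.5693 -0.2823  0.038 ] side [318.0927 183.627 ]
pin [516.0515 254.3608] [ 0.523  -0.2802  0.058 ] side [332.9264 179.2579]
side of bore [333.6836 243.2619]
blk ((358.37933349609375, 266.5517578125), (18.12029266357422, 25.210838317871094), 66.80140686035156) [0.4999 0.0421 0.058 ]
```

View pics/n1.png

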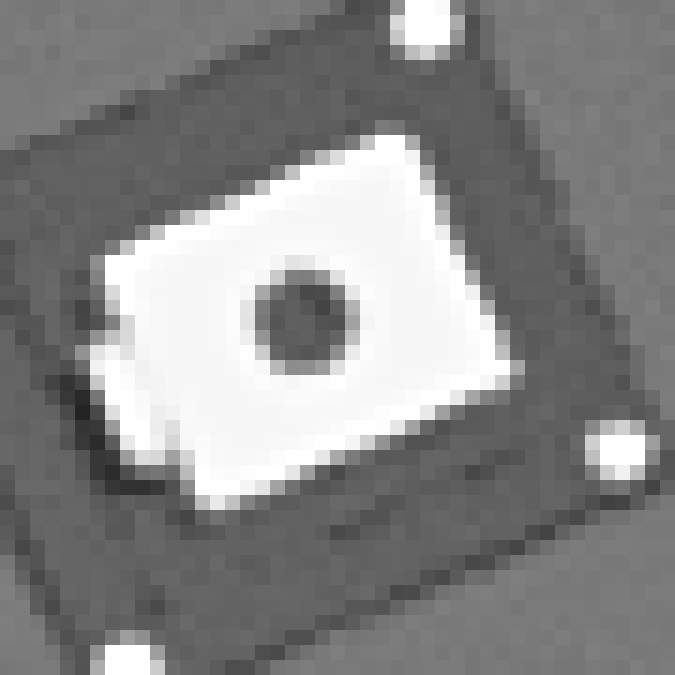

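View pics/n2.png

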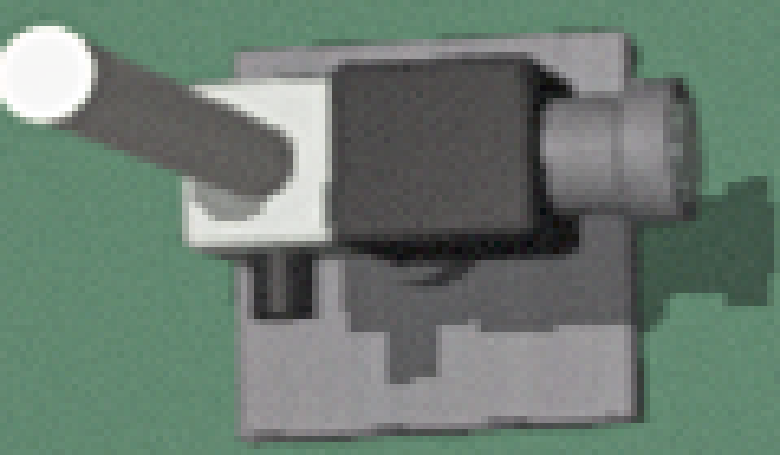

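View pics/n3.png

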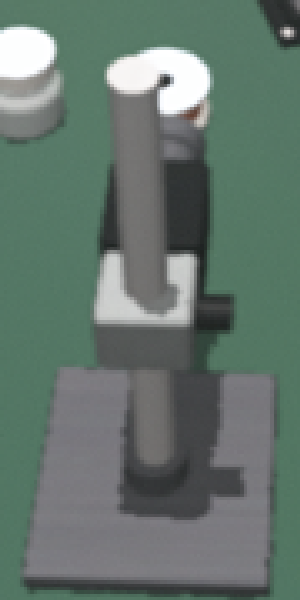

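```bash
python3 - <<'E'
from h import *
np.set_printoptions(precision=4,suppress=True)
T=pickle.load(open('pics/top0.pkl','rb'));S=pickle.load(open('pics/side0.pkl','rb'))
print(ray(T,0,0)[0],ray(S,0,0)[0])
a=cv2.resize(T["img"][205:255,165:215,::-1],(600,600),interpolation=cv2.INTER_NEAREST);a=np.clip(a*1.5,0,255).astype(np.uint8);cv2.imwrite('pics/l1.png',a)
b=cv2.resize(S["img"][270:340,265:325,::-1],(514,600),interpolation=cv2.INTER_NEAREST);b=np.clip(b*1.6,0,255).astype(np.uint8);cv2.imwrite('pics/l2.png',b)
E
```

```text
[0.4203 0.1222 1.0969] [0.4719 0.9008 0.7427]
```

View pics/l1.png

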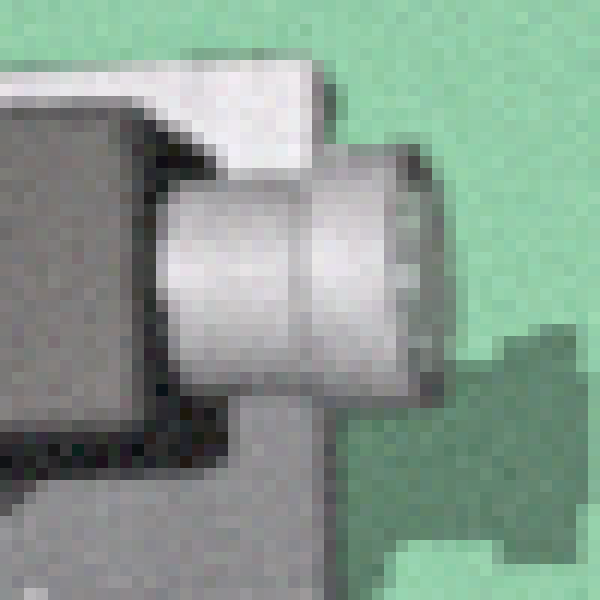

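View pics/l2.png

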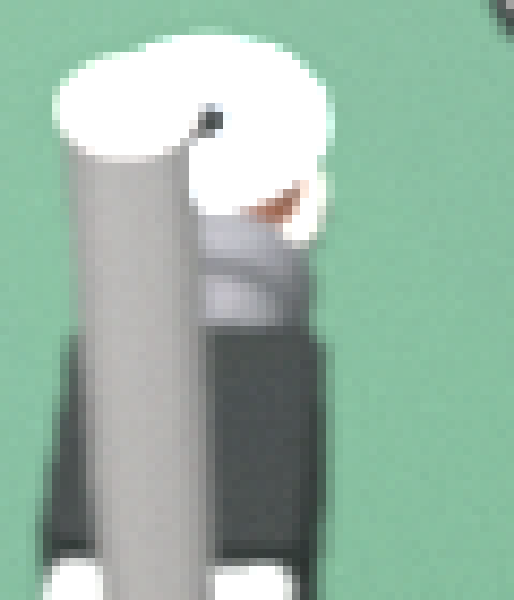

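```bash
python3 - <<'E'
from h import *
np.set_printoptions(precision=4,suppress=True)
T=pickle.load(open('pics/top0.pkl','rb'));S=pickle.load(open('pics/side0.pkl','rb'))
f=lambda x,y:(x/6.5+95-.5,y/6.5+205-.5)
co=[f(238,55),f(632,32),f(637,415),f(241,440)]
for z in(0.008,0.012,.016):
  P=np.array([onz(T,*c,z) for c in co]);print(z,P[:,:2].tolist(),'c',P.mean(0))
  for i in range(4):
    e=P[(i+1)%4]-P[i];print(np.linalg.norm(e),np.degrees(np.arctan2(e[1],e[0])))
# side base corners
g=lambda x,y:(x/300*90+240-.5,y*.3+260-.5)
cs=[g(57,368),g(275,375),g(270,587),g(25,582)]
for c in cs: print('side',onz(S,*c,.012))
pt=f(48,75);ps=(265+119/514*60-.5,270+105/600*70-.5)
print('post top',onz(T,*pt,.3),onz(S,*ps,.3),tri((T,*pt),(S,*ps)))
E
```

```text
0.008 [[0.6220162782779469, 0.5258524990688793], [0.6290944118256638, 0.39576734477212006], [0.5018775433651423, 0.3908762144947183], [0.49444258559457377, 0.5197279025940013]] c [0.5619 0.4581 0.008 ]
0.1302775780513707 -86.88551958416382
0.12731085883102095 -177.79822310637624
0.12906601459363742 93.30240039731822
0.12772062381170798 2.7485628049698008
0.012 [[0.6212753909383645, 0.5243697612921961], [0.6283275240616366, 0.39476245460920034], [0.5015779670122669, 0.38988929113934323], [0.4941703204045155, 0.5182676625713978]] c [0.5613 0.4568 0.012 ]
0.12979902359882559 -86.88551958416383
0.12684320216083866 -177.79822310637624
0.12859191063131417 93.30240039731824
0.1272514619335004 2.7485628049697866
0.016 [[0.6205345035987819, 0.5228870235155131], [0.6275606362976094, 0.39375756444628063], [0.5012783906593914, 0.38890236778396814], [0.49389805521445723, 0.5168074225487944]] c [0.5608 0.4556 0.016 ]
0.1293204691462806 -86.8855195841638
0.12637554549065638 -177.79822310637624
0.12811780666899103 93.30240039731821
0.12678230005529267 2.7485628049697755
side [0.6299 0.3971 0.012 ]
side [0.5012 0.39   0.012 ]
side [0.4933 0.5187 0.012 ]
side [0.6204 0.5274 0.012 ]
post top [0.5633 0.4633 0.3   ] [0.5662 0.4428 0.3   ] [0.562  0.4575 0.314 ]
```

```bash
python3 - <<'E'
from h import *
np.set_printoptions(precision=4,suppress=True)
T=pickle.load(open('pics/top0.pkl','rb'));S=pickle.load(open('pics/side0.pkl','rb'))
a=np.radians(-86.9);d=np.array([np.cos(a),np.sin(a),0]);n=np.array([-d[1],d[0],0])
for z in np.arange(.14,.26,.01):
  L=np.array([.5615,.4573,z])+.115*d
  q=[proj(T,L),proj(T,L+[0,0,.021]),proj(T,L-[0,0,.021]),proj(T,L+.021*n),proj(T,L-.021*n)]
  k=[proj(S,L),proj(S,L+[0,0,.021]),proj(S,L+.021*n),proj(S,L-.021*n)]
  print(round(z,3),np.round(q,1).tolist(),'S',np.round(k,1).tolist())
E
```

```text
0.14 [[201.9, 228.2], [199.4, 226.5], [204.4, 229.8], [201.6, 217.2], [202.3, 239.2]] S [[290.0, 306.9], [289.7, 299.0], [278.8, 306.5], [301.1, 307.2]]
0.15 [[200.7, 227.4], [198.1, 225.6], [203.2, 229.1], [200.4, 216.3], [201.1, 238.5]] S [[289.8, 303.1], [289.5, 295.2], [278.6, 302.8], [301.1, 303.5]]
0.16 [[199.5, 226.6], [196.8, 224.8], [202.1, 228.3], [199.1, 215.4], [199.8, 237.8]] S [[289.7, 299.4], [289.3, 291.3], [278.3, 299.0], [301.0, 299.7]]
0.17 [[198.2, 225.7], [195.5, 223.9], [200.8, 227.5], [197.9, 214.4], [198.6, 237.1]] S [[289.5, 295.6], [289.2, 287.3], [278.1, 295.2], [300.9, 295.9]]
0.18 [[196.9, 224.9], [194.1, 223.0], [199.6, 226.6], [196.6, 213.4], [197.3, 236.3]] S [[289.4, 291.7], [289.0, 283.3], [277.8, 291.3], [300.9, 292.0]]
0.19 [[195.6, 224.0], [192.7, 222.1], [198.3, 225.8], [195.2, 212.4], [195.9, 235.6]] S [[289.2, 287.7], [288.8, 279.2], [277.6, 287.4], [300.8, 288.1]]
0.2 [[194.2, 223.1], [191.3, 221.1], [197.0, 224.9], [193.9, 211.4], [194.6, 234.8]] S [[289.0, 283.7], [288.7, 275.1], [277.3, 283.3], [300.7, 284.1]]
0.21 [[192.9, 222.2], [189.9, 220.2], [195.7, 224.1], [192.5, 210.4], [193.2, 234.0]] S [[288.9, 279.6], [288.5, 270.9], [277.1, 279.3], [300.7, 280.0]]
0.22 [[191.4, 221.2], [188.4, 219.2], [194.4, 223.2], [191.1, 209.3], [191.8, 233.2]] S [[288.7, 275.5], [288.3, 266.6], [276.8, 275.1], [300.6, 275.9]]
0.23 [[190.0, 220.2], [186.9, 218.2], [193.0, 222.2], [189.7, 208.2], [190.3, 232.4]] S [[288.5, 271.3], [288.1, 262.2], [276.5, 270.9], [300.5, 271.7]]
0.24 [[188.5, 219.3], [185.3, 217.1], [191.6, 221.3], [188.2, 207.1], [188.9, 231.5]] S [[288.3, 267.0], [288.0, 257.8], [276.3, 266.6], [300.4, 267.4]]
0.25 [[187.0, 218.3], [183.7, 216.1], [190.1, 220.3], [186.7, 205.9], [187.4, 230.7]] S [[288.2, 262.7], [287.8, 253.3], [276.0, 262.3], [300.4, 263.0]]
```

```bash
python3 - <<'E'
from h import *
np.set_printoptions(precision=1,suppress=True,linewidth=200)
T=pickle.load(open('pics/top0.pkl','rb'));S=pickle.load(open('pics/side0.pkl','rb'))
g=cv2.cvtColor(S["img"],cv2.COLOR_RGB2GRAY);print(g[288:312,286:306])
g=cv2.cvtColor(T["img"],cv2.COLOR_RGB2GRAY);print(g[214:242,192:206])
E
```

```text
[[103 174 251 255 254 254 254 254 254 254 254 254 254 255 247 200 130 109 108 108]
 [103 176 250 255 254 254 254 254 254 254 254 255 255 248 216 164 126 109 108 108]
 [103 175 251 255 254 254 254 254 254 255 255 255 247 205 169 171 148 118 108 108]
 [102 172 251 255 254 254 254 255 255 255 249 228 176 129 147 180 160 122 108 109]
 [ 98 156 247 255 255 255 255 253 245 228 187 141  99  94 150 183 162 124 110 110]
 [ 96 129 212 241 243 240 228 203 173 139 108  85  75 107 169 190 155 115 108 107]
 [ 96 104 142 164 168 165 148 125 108  93  80  73  85 135 183 186 140 107 107 109]
 [ 99  96 111 121 123 122 120 114 106  97  87  91 124 174 198 178 128 103 106 108]
 [ 99  98 111 121 121 122 120 119 115 111 106 119 163 197 199 162 122 106 109 107]
 [ 98  98 112 123 125 123 122 120 118 113 106 116 149 179 169 128 106 107 110 109]
 [ 98  96 107 118 123 122 121 117 115 110 106 102 109 124 116  97  99 106 109 110]
 [101  95  99 109 111 113 112 111 110 106 102  97  92  90  91  96 105 108 108 109]
 [ 99  95  91  93  94  95  96  98 100 102  99  97  90  83  84  99 107 110 109 109]
 [102  94  92  93  93
[... 1845 characters left out ...]
2 139 137 133 115  93  87  80  79  83 108 128 121]
 [127 131 132 132 129 119 102  84  78  83  85 106 123 125]
 [123 120 125 129 129 125 103  82  83  77  83 111 124 123]
 [116 120 117 124 119 128  95  93  96  78  97 110 127 128]
 [111 116 117 115 117 121  96  69  80  74  95 117 123 124]
 [101 110 106 104 112 110  92  72  80  69  71  87  88  89]
 [ 96  94  91  98 101  99  97  73  55  55  72  74  74  76]
 [ 82  84  88  83  93  92  91  75  51  51  69  77  83  78]
 [ 67  71  68  72  70  69  69  68  57  58  72  83  76  82]
 [ 63  61  67  69  68  69  68  77  74  78  84  83  82  79]
 [ 59  61  77  79  73  84  77  80  78  83  76  80  81  79]
 [ 60  68  82  85  82  76  82  78  85  79  81  80  79  76]]
```

```bash
python3 - <<'E'
from h import *
np.set_printoptions(precision=4,suppress=True,linewidth=200)
T=pickle.load(open('pics/top0.pkl','rb'));S=pickle.load(open('pics/side0.pkl','rb'))
a=np.radians(-86.9);n=np.array([-np.sin(a),np.cos(a),0])
def f(p,pr):
  L=p[:3];R=p[3];U=np.array([0,0,R])
  return [proj(T,L+U)[0]-196.6,proj(T,L-U)[0]-202.6,proj(T,L+R*n)[1]-216.3,proj(T,L-R*n)[1]-238.4,proj(S,L+U)[1]-293.7,proj(S,L-R*n)[0]-300.9,(p[3]-.021)*2000,pr*(p[1]-.3425)*500,pr*(p[0]-.5677)*500]
for pr in(0,1,3):
  r=least_squares(f,[.567,.342,.155,.021],args=(pr,));print(r.x,r.fun)
E
```

```text
[0.5674 0.3434 0.1546 0.021 ] [ 0.3802 -0.3932 -0.2235 -0.039   0.0499  0.2568 -0.0599  0.     -0.    ]
[0.5675 0.3432 0.1546 0.021 ] [ 0.5129 -0.2669 -0.259  -0.0782 -0.017   0.2289 -0.0632  0.3284 -0.1211]
[0.5676 0.3427 0.1545 0.021 ] [ 0.7741 -0.0184 -0.3323 -0.1581 -0.1466  0.1709 -0.0687  0.3242 -0.1231]
```

```bash
python3 -m creep '[0,0.19,0.22,-0.08,0,0,0, 0,0.58,0.67,-0.23,0,0,0, 0,1.15,1.33,-0.45,0,0,0, 0,1.82,2.1,-0.71,0,0,0, 0,2.5,2.88,-0.98,0,0,0, 0,3.17,3.66,-1.24,0,0,0, 0,3.75,4.32,-1.47,0,0,0, 0,4.23,4.88,-1.65,0,0,0, 0,4.61,5.32,-1.8,0,0,0, 0,4.8,5.54,-1.88,0,0,0]' 20
```

```text
time: 1.1
tool_pos: [0.5239, -0.2772, 0.1195]
tcp_rot: [[0.455, -0.001, 0.891], [-0.891, 0.001, 0.455], [-0.001, -1.0, -0.0]]
ft_force: [0.1, 0.2, -0.1]
grip_width: 0.0918
```

```bash
python3 - <<'E'
from station import *
from h import *
s=state();print(s["time"],s["tool_pos"],s["tcp_rot"],s["ft_force"])
for n in("side","top"):
    c=capture(n);pickle.dump(c,open(f'pics/{n}1.pkl','wb'));cv2.imwrite(f'pics/{n}1.png',c["img"][:,:,::-1])
T=pickle.load(open('pics/top1.pkl','rb'));S=pickle.load(open('pics/side1.pkl','rb'))
a=cv2.resize(T["img"][180:300,460:580,::-1],(400,400));b=cv2.resize(S["img"][110:230,270:390,::-1],(400,400))
cv2.imwrite('pics/v1.png',np.hstack([a,b]))
E
```

```text
1.1 [ 0.52388959 -0.2771623   0.11952279] [[ 4.54848185e-01 -1.04011533e-03  8.90568384e-01]
 [-8.90567794e-01  1.10879713e-03  4.54849178e-01]
 [-1.46055527e-03 -9.99998844e-01 -4.21958850e-04]] [ 0.07661451  0.2431605  -0.11329987]
```

View pics/v1.png

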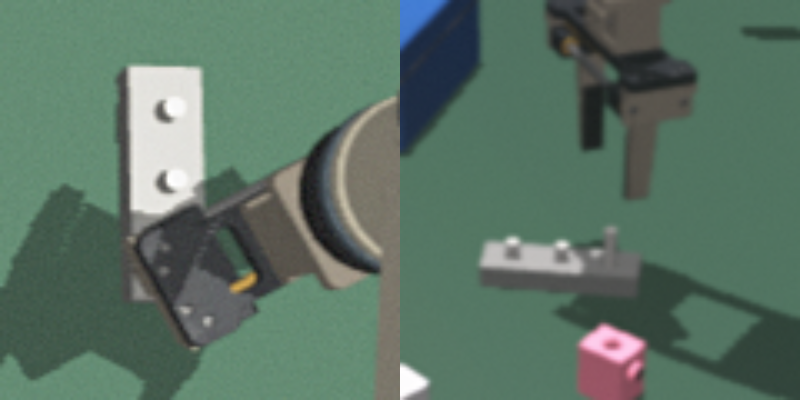

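```bash
python3 -m creep '[0,0,0,0,0,0,0, 0,0,0,0,0,0,0, 0,0,0,-0.1,0,0,0, 0,0,0,-0.25,0,0,0, 0,0,0,-0.4,0,0,0, 0,0,0,-0.55,0,0,0, 0,0,0,-0.65,0,0,0, 0,0,0,-0.7,0,0,0, 0,0,0,-0.7,0,0,0, 0,0,0,-0.7,0,0,0]'
```

```text
time: 2.2
tool_pos: [0.5231, -0.2803, 0.0857]
tcp_rot: [[0.453, 0.0, 0.892], [-0.892, -0.0, 0.453], [0.0, -1.0, 0.0]]
ft_force: [0.3, 0.5, 0.4]
grip_width: 0.0921
```

```bash
python3 -m creep '[0,0,0,-0.1,0,0,0, 0,0,0,-0.25,0,0,0, 0,0,0,-0.45,0,0,0, 0,0,0,-0.65,0,0,0, 0,0,0,-0.8,0,0,0, 0,0,0,-0.9,0,0,0, 0,0,0,-0.97,0,0,0, 0,0,0,-1.01,0,0,0, 0,0,0,-1.01,0,0,0, 0,0,0,-1.01,0,0,0]'
python3 - <<'E'
from station import *
from h import *
for n in("side","top"):
    c=capture(n);pickle.dump(c,open(f'pics/{n}2.pkl','wb'))
T=pickle.load(open('pics/top2.pkl','rb'));S=pickle.load(open('pics/side2.pkl','rb'))
a=cv2.resize(T["img"][190:290,460:560,::-1],(400,400));b=cv2.resize(S["img"][140:210,290:360,::-1],(400,400))
cv2.imwrite('pics/v2.png',np.hstack([a,b]))
E
```

```text
time: 3.2
tool_pos: [0.5231, -0.2804, 0.0353]
tcp_rot: [[0.453, 0.0, 0.892], [-0.892, -0.0, 0.453], [0.0, -1.0, 0.0]]
ft_force: [0.4, -0.0, -0.6]
grip_width: 0.0919
```

View pics/v2.png

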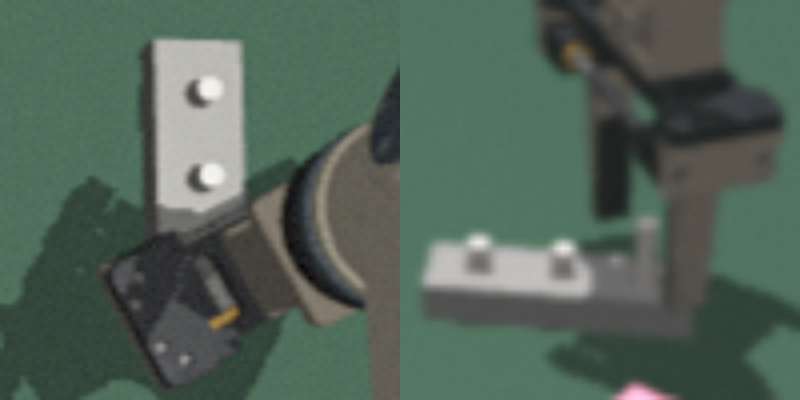

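```bash
python3 -m creep '[0.3,0,0,0,0,0,0, 0.6,0,0,0,0,0,0, 0.8,0,0,0,0,0,0, 0.9,0,0,0,0,0,0, 1,0,0,0,0,0,0, 1,0,0,0,0,0,0, 1,0,0,0,0,0,0, 1,0,0,0,0,0,0, 1,0,0,0,0,0,0, 1,0,0,0,0,0,0]' 25
```

```text
time: 4.3
tool_pos: [0.5229, -0.2803, 0.0351]
tcp_rot: [[0.453, -0.0, 0.892], [-0.892, -0.0, 0.453], [0.0, -1.0, -0.0]]
ft_force: [0.2, -0.5, -0.3]
grip_width: 0.0142
```

```bash
python3 -m creep '[1,0,0,0,0,0,0, 1,0,0,0,0,0,0, 1,0,0,0,0,0,0, 1,0,0,0.05,0,0,0, 1,0,0,0.2,0,0,0, 1,0,0,0.5,0,0,0, 1,0,0,0.9,0,0,0, 1,0,0,1.3,0,0,0, 1,0,0,1.6,0,0,0, 1,0,0,1.8,0,0,0]' 25
python3 - <<'E'
from station import *
from h import *
for n in("side","top"):
    c=capture(n);pickle.dump(c,open(f'pics/{n}3.pkl','wb'))
T=pickle.load(open('pics/top3.pkl','rb'));S=pickle.load(open('pics/side3.pkl','rb'))
a=cv2.resize(T["img"][190:290,460:560,::-1],(400,400));b=cv2.resize(S["img"][110:210,290:390,::-1],(400,400))
cv2.imwrite('pics/v3.png',np.hstack([a,b]))
E
```

```text
time: 5.3
tool_pos: [0.5236, -0.2806, 0.1273]
tcp_rot: [[0.453, 0.002, 0.892], [-0.892, -0.001, 0.453], [0.002, -1.0, 0.001]]
ft_force: [-0.3, -0.5, -0.0]
grip_width: 0.0107
```

View pics/v3.png

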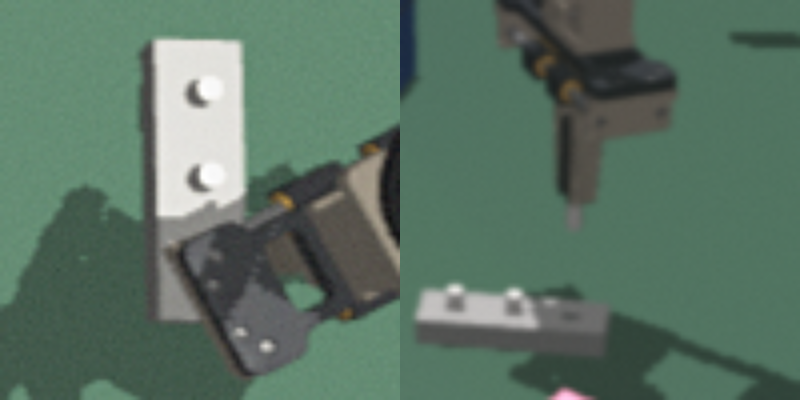

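```bash
python3 -m creep '[1,-0.02,0.24,0.1,0,0,0, 1,-0.06,0.8,0.15,0,0,0, 1,-0.11,1.55,0.2,0,0,0, 1,-0.17,2.4,0.2,0,0,0, 1,-0.23,3.3,0.2,0,0,0, 1,-0.29,4.2,0.2,0,0,0, 1,-0.34,5.0,0.2,0,0,0, 1,-0.39,5.7,0.2,0,0,0, 1,-0.42,6.15,0.2,0,0,0, 1,-0.44,6.39,0.2,0,0,0]' 25
python3 -m creep '[1,0,0,0,0,0,0, 1,0,0,0,0,0,0, 1,0,0,0,0,0,0, 1,0,0,-0.1,0,0,0, 1,0,0,-0.25,0,0,0, 1,0,0,-0.4,0,0,0, 1,0,0,-0.5,0,0,0, 1,0,0,-0.5,0,0,0, 1,0,0,-0.5,0,0,0, 1,0,0,-0.5,0,0,0]' 25
python3 - <<'E'
from station import *
from h import *
for n in("side","top"):
    c=capture(n);pickle.dump(c,open(f'pics/{n}4.pkl','wb'))
T=pickle.load(open('pics/top4.pkl','rb'));S=pickle.load(open('pics/side4.pkl','rb'))
a=cv2.resize(T["img"][220:310,310:400,::-1],(400,400));b=cv2.resize(S["img"][200:280,295:375,::-1],(400,400))
cv2.imwrite('pics/v4.png',np.hstack([a,b]))
E
```

```text
time: 6.4
tool_pos: [0.4996, 0.0414, 0.1345]
tcp_rot: [[0.454, -0.002, 0.891], [-0.891, 0.0, 0.454], [-0.001, -1.0, -0.001]]
ft_force: [-1.0, -0.7, -1.3]
grip_width: 0.0109
time: 7.4
tool_pos: [0.5011, 0.0393, 0.1103]
tcp_rot: [[0.453, 0.0, 0.892], [-0.892, 0.0, 0.453], [0.0, -1.0, 0.0]]
ft_force: [-0.2, -0.4, -0.9]
grip_width: 0.0114
```

View pics/v4.png

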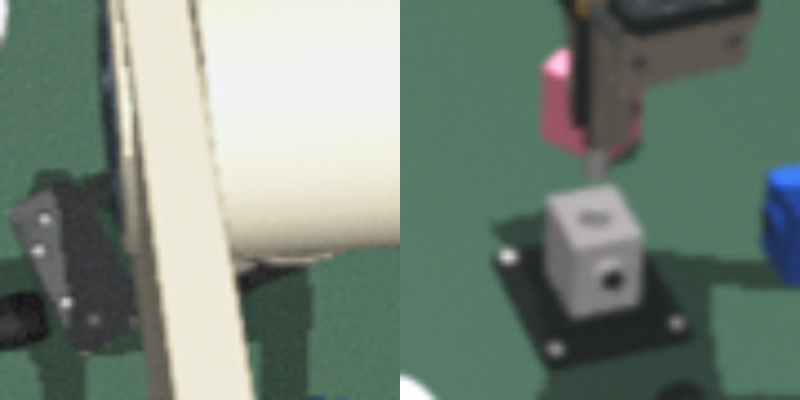

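```bash
python3 - <<'E'
from h import *
S=pickle.load(open('pics/side4.pkl','rb'))
for z in(.0833,.09,.105,.058):print(z,proj(S,[.5011,.0392,z]))
g=cv2.cvtColor(S["img"],cv2.COLOR_RGB2GRAY)
print(g[222:250,326:344])
cv2.imwrite('pics/v4b.png',cv2.resize(S["img"][220:260,315:355,::-1],(600,600),interpolation=cv2.INTER_CUBIC))
E
```

```text
0.0833 [334.04181387 235.34415854]
0.09 [334.13457631 233.20793601]
0.105 [334.34485891 228.36534692]
0.058 [333.69784082 243.26549945]
[[107 106  94  65  42  35  45  66  80  84  81  83  82  82  83  71  75  93]
 [107 107  95  69  42  35  47  68  82  83  80  81  83  83  82  77  85 101]
 [107 108 102  74  46  39  48  69  83  84  81  83  81  84  83  84  91 103]
 [107 108 103  87  66  58  58  69  83  83  83  80  83  84  83  86  94 104]
 [107 109 106 102  96  83  65  69  82  82  81  81  83  82  86  90  94 102]
 [106 107 108 108 103  85  64  69  79  82  80  83  81  83  86  85  87  99]
 [105 106 107 108 103  85  66  67  78  81  82  81  82  83  83  77  76  94]
 [106 105 104 106 105  95  81  79  85  88  84  84  85  82  73  67  74  93]
 [107 107 106 103 103  98  99  99 104 103  94  87  81  74  64  67  86 102]
 [108 107 108 106 104  98 103 109 115 107  94  82  71  67  67  77  94 105]
 [108 108 108 108 106 102 105 113 114 107  90  78  74  76  88  97 103 106]
 [108 107 108 106 106 103 105 113 115 105  92  91  96  99 103 106 107 107]
 [108 107 108 108 107 102 108 113 115 108 100 103 106 106 106 10
[... 436 characters left out ...]
178 158 126 109 106 107]
 [171 182 182 183 182 179 180 183 185 183 181 181 182 172 143 115 106 107]
 [163 179 184 182 173 157 150 150 154 158 164 174 181 178 160 129 112 107]
 [143 170 182 179 164 138 128 130 134 135 143 165 178 182 174 152 123 109]
 [123 158 179 181 166 145 136 135 136 136 150 168 181 183 181 165 139 115]
 [113 140 168 181 179 172 166 159 158 161 170 178 182 183 184 179 159 128]
 [107 123 157 178 183 182 180 177 178 179 180 184 183 182 181 180 170 138]
 [107 113 140 171 180 183 183 183 182 182 180 178 175 171 165 162 150 130]
 [105 106 121 157 177 180 177 177 175 167 159 154 147 143 139 138 132 120]
 [108 105 112 136 154 159 152 148 145 139 137 132 130 132 130 132 125 108]]
```

View pics/v4b.png

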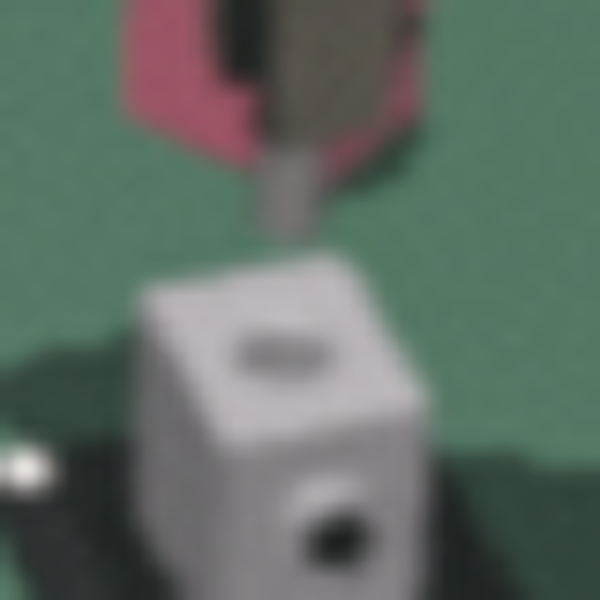

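```bash
python3 -m creep '[1,0,0,-0.06,0,0,0, 1,0,0,-0.15,0,0,0, 1,0,0,-0.27,0,0,0, 1,0,0,-0.36,0,0,0, 1,0,0,-0.43,0,0,0, 1,0,0,-0.49,0,0,0, 1,0,0,-0.54,0,0,0, 1,0,0,-0.58,0,0,0, 1,0,0,-0.6,0,0,0, 1,0,0,-0.6,0,0,0]' 25
python3 - <<'E'
from station import *
from h import *
c=capture("side");pickle.dump(c,open('pics/side5.pkl','wb'));S=c
cv2.imwrite('pics/v5.png',cv2.resize(S["img"][220:260,315:355,::-1],(600,600),interpolation=cv2.INTER_CUBIC))
E
```

```text
time: 8.5
tool_pos: [0.5009, 0.0392, 0.08]
tcp_rot: [[0.453, -0.0, 0.892], [-0.892, 0.0, 0.453], [-0.0, -1.0, -0.0]]
ft_force: [-0.8, 1.1, 0.3]
grip_width: 0.0112
```

View pics/v5.png

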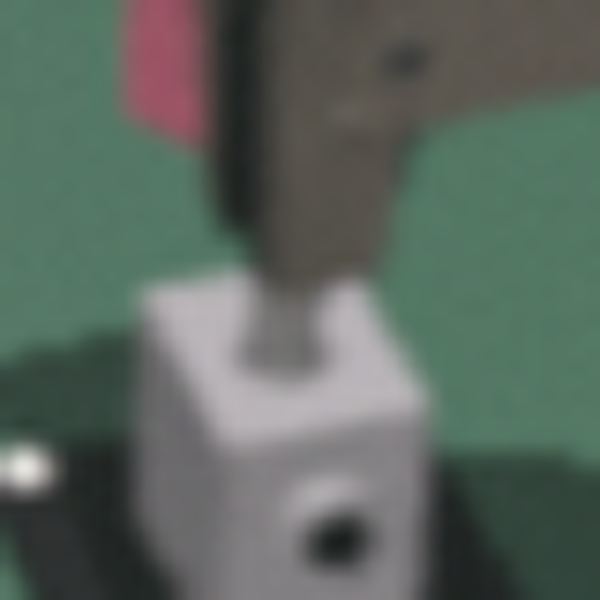

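```bash
python3 -m creep '[1,0,0,-0.04,0,0,0, 1,0,0,-0.1,0,0,0, 1,0,0,-0.16,0,0,0, 1,0,0,-0.21,0,0,0, 1,0,0,-0.25,0,0,0, 1,0,0,-0.28,0,0,0, 1,0,0,-0.3,0,0,0, 1,0,0,-0.32,0,0,0, 1,0,0,-0.33,0,0,0, 1,0,0,-0.34,0,0,0]' 25
```

```text
time: 9.55
tool_pos: [0.501, 0.0392, 0.0631]
tcp_rot: [[0.453, 0.0, 0.892], [-0.892, -0.0, 0.453], [0.0, -1.0, 0.0]]
ft_force: [0.8, -0.2, -1.2]
grip_width: 0.0114
```

```bash
python3 -m creep '[1,0,0,-0.01,0,0,0, 1,0,0,-0.02,0,0,0, 1,0,0,-0.03,0,0,0, 1,0,0,-0.03,0,0,0, 1,0,0,-0.03,0,0,0, 0.95,0,0,-0.03,0,0,0, 0.9,0,0,-0.03,0,0,0, 0.85,0,0,-0.02,0,0,0, 0.7,0,0,0,0,0,0, 0.5,0,0,0,0,0,0]' 25
python3 -m creep '[0.3,0,0,0,0,0,0, 0.1,0,0,0,0,0,0, 0,0,0,0,0,0,0, 0,0,0,0,0,0,0, 0,0,0,0.1,0,0,0, 0,0,0,0.3,0,0,0, 0,0,0,0.6,0,0,0, 0,0,0,0.9,0,0,0, 0,0,0,1.1,0,0,0, 0,0,0,1.2,0,0,0]' 25
python3 - <<'E'
from station import *
from h import *
c=capture("side");pickle.dump(c,open('pics/side6.pkl','wb'));S=c
cv2.imwrite('pics/v6.png',cv2.resize(S["img"][190:270,295:375,::-1],(600,600),interpolation=cv2.INTER_CUBIC))
print(proj(S,[.5011,.0392,.086]),proj(S,[.5011,.0392,.091]))
E
```

```text
time: 10.55
tool_pos: [0.501, 0.0392, 0.0631]
tcp_rot: [[0.453, 0.0, 0.892], [-0.892, -0.0, 0.453], [0.0, -1.0, 0.0]]
ft_force: [0.7, -0.2, -0.4]
grip_width: 0.0276
time: 11.55
tool_pos: [0.5016, 0.0393, 0.1246]
tcp_rot: [[0.453, 0.002, 0.892], [-0.892, 0.0, 0.453], [0.001, -1.0, 0.002]]
ft_force: [0.8, -0.4, -1.1]
grip_width: 0.0919
[334.07911024 234.48526194] [334.1484826  232.88768884]
```

View pics/v6.png

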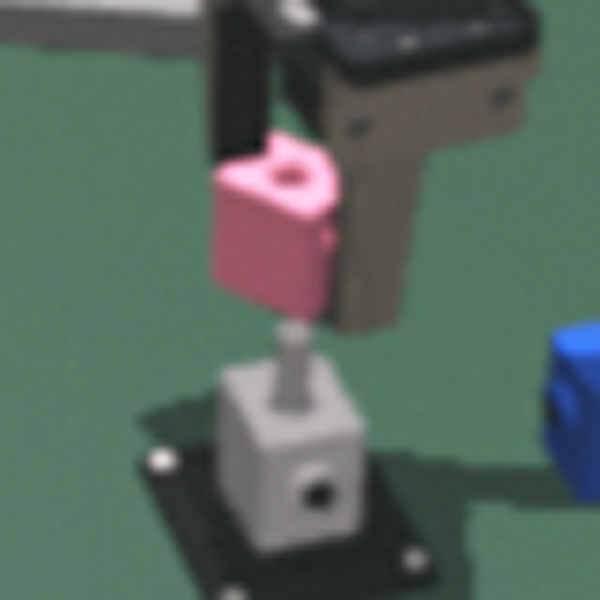

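```bash
python3 -m creep '[0,0,0,0,0,0,0.3, 0,0,0,0,0,0,1, 0,0,0,0,0,0,2, 0,0,0,0,0,0,3, 0,0,0,0,0,0,4, 0,0,0,0,0,0,5, 0,0,0,0,0,0,6, 0,0,0,0,0,0,7, 0,0,0,0,0,0,8, 0,0,0,0,0,0,9]'
python3 -m creep '[0,0,0,0,0,0,0.8, 0,0,0,0,0,0,1.4, 0,0,0,0,0,0,1.7, 0,0,0,0,0,0,1.82, 0,0,0,0,0,0,1.82, 0,0,0,0,0,0,1.82, 0,0,0,0,0,0,1.82, 0,0,0,0,0,0,1.82, 0,0,0,0,0,0,1.82, 0,0,0,0,0,0,1.82]'
python3 - <<'E'
from station import *
from h import *
s=state();R=np.array(s["tcp_rot"]);print(s["tool_pos"],np.degrees(np.arctan2(R[1,0],R[0,0])),s["joints"])
c=capture("side");S=c;d=capture("top")
cv2.imwrite('pics/v7.png',np.hstack([cv2.resize(S["img"][180:280,285:385,::-1],(400,400)),cv2.resize(d["img"][220:320,310:410,::-1],(400,400))]))
E
```

```text
time: 12.6
tool_pos: [0.5006, 0.0392, 0.1226]
tcp_rot: [[0.987, -0.001, -0.161], [0.161, -0.0, 0.987], [-0.001, -1.0, 0.0]]
ft_force: [-0.2, 0.7, -0.7]
grip_width: 0.0921
time: 13.6
tool_pos: [0.5009, 0.0392, 0.1231]
tcp_rot: [[0.917, -0.0, -0.398], [0.398, -0.0, 0.917], [-0.0, -1.0, -0.0]]
ft_force: [-0.4, 0.2, -0.7]
grip_width: 0.0918
[0.50089911 0.03919117 0.12307921] 23.46853937482066 [ 4.30430065e+00  1.59716849e+01  1.13219466e+02 -2.80459147e-03
  5.08133956e+01 -1.91624666e+01]
```

View pics/v7.png

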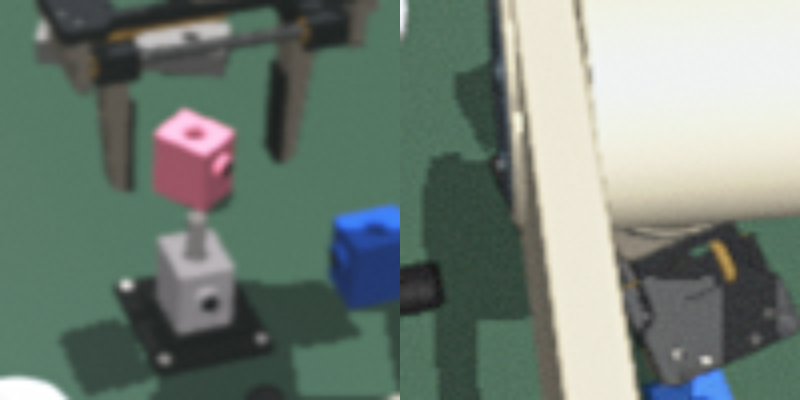

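```bash
python3 -m creep '[0.1,0,0,-0.08,0,0,0, 0.2,0,0,-0.25,0,0,0, 0.25,0,0,-0.5,0,0,0, 0.25,0,0,-0.8,0,0,0, 0.25,0,0,-1.1,0,0,0, 0.25,0,0,-1.4,0,0,0, 0.25,0,0,-1.65,0,0,0, 0.25,0,0,-1.85,0,0,0, 0.25,0,0,-2,0,0,0, 0.25,0,0,-2.06,0,0,0]'
python3 - <<'E'
from station import *
from h import *
c=capture("side");S=c
cv2.imwrite('pics/v8.png',cv2.resize(S["img"][190:280,290:380,::-1],(600,600),interpolation=cv2.INTER_CUBIC))
E
```

```text
time: 14.7
tool_pos: [0.5006, 0.0392, 0.0193]
tcp_rot: [[0.917, -0.001, -0.398], [0.398, -0.0, 0.917], [-0.001, -1.0, 0.0]]
ft_force: [0.5, 0.1, -0.4]
grip_width: 0.0689
```

View pics/v8.png

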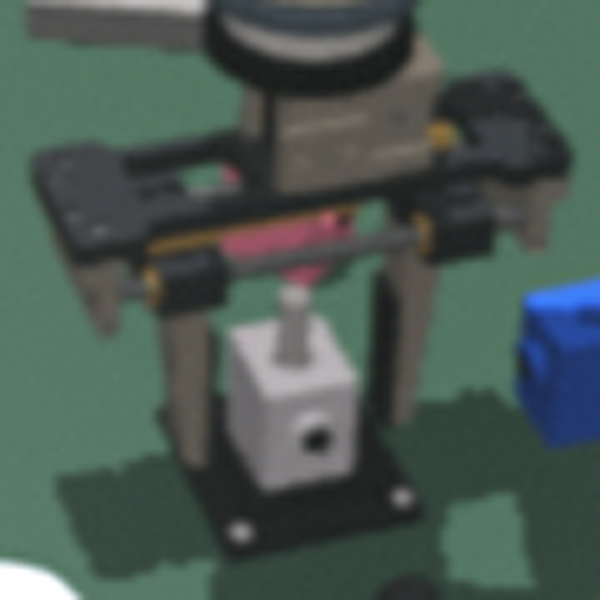

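```bash
python3 -m creep '[0.4,0,0,0,0,0,0, 0.5,0,0,0,0,0,0, 0.58,0,0,0,0,0,0, 0.62,0,0,0,0,0,0, 0.66,0,0,0,0,0,0, 0.75,0,0,0,0,0,0, 0.9,0,0,0,0,0,0, 1,0,0,0,0,0,0, 1,0,0,0,0,0,0, 1,0,0,0,0,0,0]' 35
python3 -m creep '[1,0,0,0,0,0,0, 1,0,0,0,0,0,0, 1,0,0,0.03,0,0,0, 1,0,0,0.1,0,0,0, 1,0,0,0.25,0,0,0, 1,0,0,0.5,0,0,0, 1,0,0,0.8,0,0,0, 1,0,0,1.1,0,0,0, 1,0,0,1.35,0,0,0, 1,0,0,1.5,0,0,0]' 35
python3 - <<'E'
from station import *
from h import *
c=capture("side");S=c
cv2.imwrite('pics/v9.png',cv2.resize(S["img"][150:280,270:400,::-1],(600,600),interpolation=cv2.INTER_CUBIC))
E
```

```text
time: 15.75
tool_pos: [0.5013, 0.0392, 0.0204]
tcp_rot: [[0.917, 0.001, -0.398], [0.398, 0.0, 0.917], [0.001, -1.0, -0.0]]
ft_force: [-0.9, 1.3, 5.3]
grip_width: 0.0359
time: 16.75
tool_pos: [0.5015, 0.0392, 0.0967]
tcp_rot: [[0.917, 0.002, -0.398], [0.398, 0.0, 0.917], [0.002, -1.0, -0.001]]
ft_force: [0.7, 0.1, -2.6]
grip_width: 0.0357
```

View pics/v9.png

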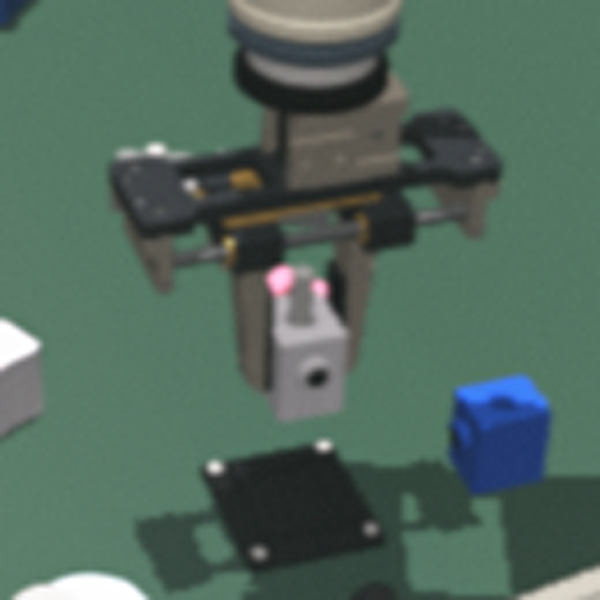

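```bash
python3 -m creep '[1,0.03,0.08,0.1,0,0,-0.05, 1,0.12,0.3,0.3,0,0,-0.2, 1,0.28,0.7,0.5,0,0,-0.48, 1,0.48,1.22,0.65,0,0,-0.83, 1,0.7,1.78,0.75,0,0,-1.2, 1,0.92,2.34,0.8,0,0,-1.6, 1,1.12,2.85,0.83,0,0,-1.95, 1,1.28,3.26,0.83,0,0,-2.23, 1,1.4,3.56,0.83,0,0,-2.44, 1,1.46,3.72,0.83,0,0,-2.54]' 35
python3 -m creep '[1,0,0,0,0,0,0, 1,0,0,0,0,0,0, 1,0,0,0,0,0,0, 1,0,0,0,0,0,0, 1,0,0,0,0,0,0, 1,0,0,0,0,0,0, 1,0,0,0,0,0,0, 1,0,0,0,0,0,0, 1,0,0,0,0,0,0, 1,0,0,0,0,0,0]' 35
python3 - <<'E'
from station import *
from h import *
s=state();R=np.array(s["tcp_rot"]);print(s["tool_pos"],np.degrees(np.arctan2(R[1,0],R[0,0])),s["grip_width"])
for n in("side","top"):
    c=capture(n);pickle.dump(c,open(f'pics/{n}10.pkl','wb'))
    cv2.imwrite(f'pics/{n}10.png',c["img"][:,:,::-1])
T=pickle.load(open('pics/top10.pkl','rb'));S=pickle.load(open('pics/side10.pkl','rb'))
cv2.imwrite('pics/v10.png',np.hstack([cv2.resize(S["img"][180:340,220:380,::-1],(400,400)),cv2.resize(T["img"][150:300,150:300,::-1],(400,400))]))
E
```

```text
time: 17.8
tool_pos: [0.5739, 0.2266, 0.1359]
tcp_rot: [[0.998, -0.001, -0.055], [0.055, -0.0, 0.998], [-0.001, -1.0, -0.0]]
ft_force: [0.4, -0.2, -2.5]
grip_width: 0.0358
time: 18.8
tool_pos: [0.5739, 0.2252, 0.1366]
tcp_rot: [[0.998, -0.0, -0.055], [0.055, -0.0, 0.998], [-0.0, -1.0, -0.0]]
ft_force: [-0.2, 0.3, -2.5]
grip_width: 0.0358
[0.57392668 0.22523401 0.1365738 ] 3.1591056259664 0.0358094225651382
```

View pics/v10.png

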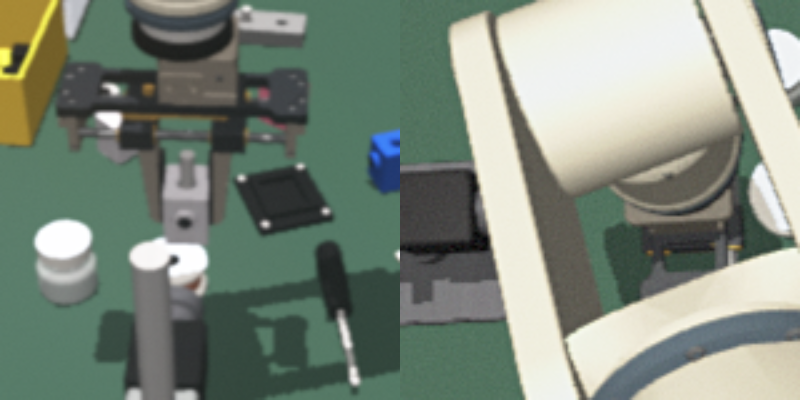

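```bash
python3 - <<'E'
from h import *
np.set_printoptions(precision=4,suppress=True)
S=pickle.load(open('pics/side10.pkl','rb'))
a=np.radians(93.15);c=np.array([np.cos(a),np.sin(a),0]);n=np.array([c[1],-c[0],0])
B=np.array([.5739,.2252,.1496])
F=B+.028*c+[0,0,.005];print('collar',F)
for nm,p in(('collar',F),('colR',F-.01*n),('colL',F+.01*n),('colT',F+[0,0,.01]),('colB',F-[0,0,.01]),('pin top',B+[0,0,.053]),
 ('topfr -',B+.022*c-.018*n+[0,0,.025]),('topfr +',B+.022*c+.018*n+[0,0,.025]),('botfr -',B+.022*c-.018*n-[0,0,.025]),('botfr +',B+.022*c+.018*n-[0,0,.025])):print(nm,proj(S,p))
im=cv2.resize(S["img"][235:285,265:325,::-1],(720,600),interpolation=cv2.INTER_CUBIC);cv2.imwrite('pics/v11.png',im)
E
```

```text
collar [0.5724 0.2532 0.1546]
collar [293.666 269.211]
colR [298.6146 269.363 ]
colL [288.718 269.059]
colT [293.5505 265.4933]
colB [293.7798 272.8765]
pin top [294.2052 241.973 ]
topfr - [302.656  260.0319]
topfr + [284.6847 259.4824]
botfr - [302.9049 278.3296]
botfr + [285.552  277.7944]
```

View pics/v11.png

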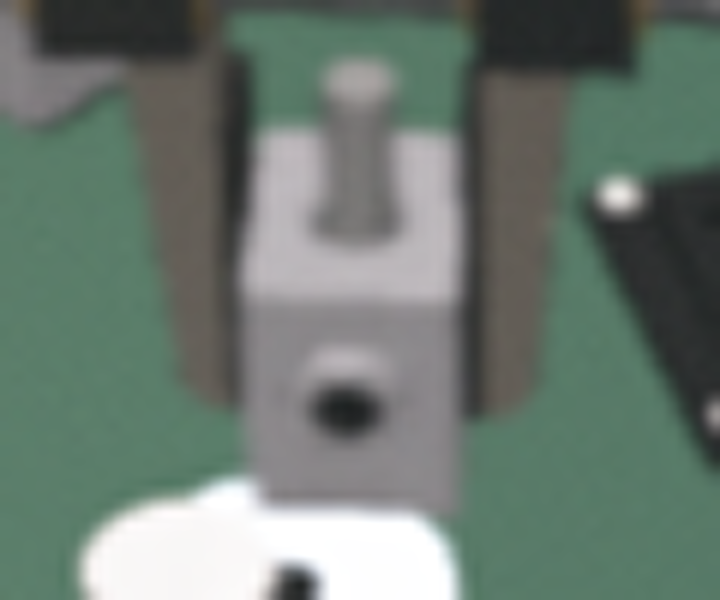

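```bash
python3 - <<'E'
from station import *
s=state();print(s["time"],s["tool_pos"],s["grip_width"],s["ft_force"]);print(job_done())
E
```

```text
18.9 [0.5739057  0.22523373 0.13657338] 0.03600336008566402 [-0.27295573 -0.16791068 -2.02238677]
the job is handed in; nothing more can be done
None
```

I handed the job in at 18.9 s. The long pin is seated in the block's bore and released, and the arm is still holding the block in front of the inspection camera.

- **Pin:** I took the longest pin from the rack, lowered it about 22 mm into the bore with almost no force, and let go. In the side picture its top was within about 0.6 px of where a fully seated pin should be. It stayed there through the lift.
- **Block:** I gripped it on its plain y sides at 35 N (opening 36 mm) and lifted it upright. The arm's readings put the collar at about (0.572, 0.253, 0.155) m, facing 93.15°. My measured focus was (0.5725, 0.253, 0.1545) m at 93.1°.
- **Last check:** in the side picture the block's top corners, pin top and collar were mostly within 1 px (about 2 mm) of the predicted positions. The block's lower front edge was off by up to 2 px against the white spool, so I don't trust that reading.
- **Weakest measurement:** the lens height. My readings ranged from 0.151 to 0.159 m and I used the fit, 0.1545 m, so the collar's height could be about 3 mm off. The arm blocked the top camera at the end, so only the side picture confirms the final pose.
- **Other parts:** nothing appeared to have shifted in the last side picture, though I did not measure the parts again.

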